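# Free the ratchet and lower the panel press

## Robot

A 6-joint arm with a two-finger parallel gripper is mounted at the origin on the work surface. World frame = base frame: x ahead of the robot, y to its left, z up, the work surface at z = 0. Lengths are in m, angles in rad, forces in N, time in s.
With the tool pointing down it reaches from about 0.35 to 0.775 m from the base axis. Payload 7.3 kg.
Tool frame: the origin (TCP) lies on the centre line of the jaws, within the pads' length; the fingertips stand tip_reach ahead of it and the grasp point (between the pads) lies 6 mm ahead of it (tip_reach is the distance from the TCP to the fingertips, in m); x points along the fingers, y is the direction in which the jaws open and shut, and the axes are right-handed (so a half turn about x gives the same grasp; the last joint's range is limited). The gripper opens to 92 mm and grips with 3 to 60 N. Pads are 19 mm wide; open, the fingers measure 130 mm over their backs; the gripper's body (75 mm by 190 mm) begins 47 mm behind the grasp point.
Start: joints at [-1.462, 0.342, 1.524, -0, 1.275, -0.146], TCP at [0.132, -0.508, 0.252] pointing down, gripper open.
Joint ranges: [-2.53, 2.53], [-0.77, 2.02], [0.04, 2.7], [-1, 4.14], [0.28, 2.66], [-3.11, 3.11]. Speed limits (rad/s): [2.57, 2.57, 3.14, 3.14, 3.14, 3.14].

## Interface

Orientations are given as [roll, pitch, yaw] about the fixed x, y, z axes, in that order (R = Rz(yaw) Ry(pitch) Rx(roll)).
In Python, from cell import observe, read_camera, get_calibration, hand_in, tip_reach gives the robot as it stands. The module is installed in compiled form; this text tells all that it offers.
- The arm moves only by the shell command python3 -m crank 'ROWS' [FORCE]. ROWS is JSON, a list of rows, each an object of numbers: "fingers": the opening, from -1 (shut) to 1 (fully open); "tx", "ty", "tz": the shift along the tool's x, y, z in units of 40 mm (1.0 is 40 mm); "roll": the turn about the tool's x in units of 10 degrees (1.0 is 10 degrees). In form: [{"fingers": .., "tx": .., "ty": .., "tz": .., "roll": ..}, ...]. A call has exactly 8 rows; each row is the pose to reach, as a shift and turn from the pose commanded when the call began, along the tool's axes at that moment; what a row does not reach only later rows make up. A row lasts 1/8 s, in which the tool goes at most 62.5 mm and 10.7 degrees, less where a joint would pass 70% of its speed; a pose out of reach is approached as far as the arm can. A call with a gripper value outside its range is refused whole. The fingers move at their own pace and stop on an object; FORCE is the grip in N (left out, the last holds). Time passes only in rows, so rows that repeat a pose let the fingers close, or fill a call up. It gives the time, the measured TCP pose, the force and the opening at its end, in the units of the state.
- observe(): the state, without advancing time (a new reading comes with each control period).
- read_camera(name): name is "side" or "top" or "wrist"; returns (picture, depth): 384x512x3 uint8, red, green, blue; 384x512 float32, m along the optical axis (not along the pixel's ray), 0 where there is no reading.
- get_calibration(name): a dict with "vertical_fov" (degrees; the focal length in pixels is half the picture's height over the tangent of half this angle, whatever the lens; pixels are square), "cx", "cy" (the principal point, pixels), "pose" (4x4, takes a point from camera to world coordinates); the wrist camera has in their place "T_tool_cam" (4x4, takes a point from camera to tool coordinates, whose origin is the TCP and whose axes are the tool frame's). Camera axes: x right, y down, z forward; pixel columns grow to the right and rows downward; lengths in m; the calibration is good to about 2 mm. The wrist camera is an equidistant fisheye: a pixel r from the principal point sees the ray r / f radians off the axis. A picture is of the moment at which its call begins: read the wrist's pose just before it. get_calibration takes no time and is no camera call.
- hand_in(): hands the job in, once; it reports no verdict.
The state is a dict: "time": time; "qpos": joint angles; "qvel": joint speeds; "joint_efforts": joint torques, N m; "tool_pos": TCP position; "tool_rot": TCP orientation; "contact_force": force on the tool from outside, world axes, zero at the start; "torque": the same for the moment, N m; "opening": finger opening in m.
Only numpy, scipy, OpenCV 4.12 (cv2) and the standard library are available. Lean on these libraries where they do the work, as an engineer would, in place of code of your own. Each camera call takes 0.05 s, during which the arm holds its last target. There are 200 camera calls.

## Task

The cream bag panel lies glued and ready under the raised arm of the green bench press. With the fingertips, press down the yellow pawl tab until the pawl is fully free of the ratchet teeth, and only then push the red handle down past the teeth until the pad rests on the panel; leave the arm down and the pawl free, and draw the hand clear. Grip and lift nothing, and leave the panel, thread cone, glue jar and hammer where they are.

Things in the scene. Friction and masses are not known exactly. Their poses are not given: they have to be found in the camera images.
- press: Green bench press fixed to the table; base plate 130 x 320 x 12 mm (x, y, z). Origin: centre of the base's underside; z up; its y runs along the base, from the pawl end (-y) to the red handle's end (+y). The arm swings in the plane x = 0 of this frame. The tallest fixed parts are two cheeks beside the ratchet wheel, 115 mm high, and the pawl post, 154 mm high at y = -100 mm (a slim post 18 mm wide in y, 32 mm in x).
- beam_hinge (a point): Axle of the press arm and of its steel ratchet wheel (52 mm radius over the teeth); fixed on the press at (0, -40, 100) mm of its frame. Axis along the press's x.
- press_arm (a joint): Angle of the press arm, rad: 0 = arm level, pad flat on the panel; positive = raised (handle end going up). Starts raised, between 0.85 and 0.91. While the pawl is engaged a tooth stops the arm after 0.03 to 0.12 rad; with the pawl free it turns down freely against steady friction (about 3 to 5 N at the handle) and stays where it is left. It can neither drop nor spring back.
- handle (a point): Centre of the red round handle bar: 20 mm diameter, 90 mm long, along the press's x, 170 mm from the arm hinge. At angle a it lies at y = -40 + 170 cos a, z = 100 + 170 sin a (mm, press frame, x = 0). The arm beam between hinge and handle is 16 mm wide, 18 mm thick.
- pawl_pivot (a point): Pivot of the yellow pawl, a rocker; fixed on the press at (0, -100, 145) mm of its frame. Axis along the press's x. The pawl's hook reaches 60 mm to +y, on top of the wheel; its tab reaches to -y.
- press_pawl (a joint): Angle of the pawl, rad: 0 = hook down between the teeth (locked, as it starts), grows as the tab is pressed down and the hook rises; stop at 0.42. The hook clears the teeth from about 0.2; count it fully free above 0.33. About 4 N on the tab moves it, and friction keeps it where it is left (no spring).
- tab (a point): Middle of the top face of the yellow pawl tab, 34 mm (x) by 32 mm (y), 7 mm thick, at (0, -145, 159.5) mm of the press frame when locked; it sinks about 19 mm, straight down within 6 mm, to the stop. Open space above and below it.
- pad (a point): Centre of the underside of the square pressing pad, 60 x 60 x 12 mm, steel on black rubber, fixed under the arm 105 mm from the hinge. The point is 70 mm below the arm's centre line.
- panel: Loose stiff cream bag panel, 90 x 110 x 8 mm (x, y, z), lying on the press's black rubber bed, bed top 22 mm above the table. Origin: centre of its underside.
- cone: Bystander: loose orange thread cone standing upright, 52 mm wide, 95 mm tall. Origin: centre of its underside.
- glue: Bystander: loose blue glue jar with black cap, 56 mm wide, 85 mm tall. Origin: centre of its underside.
- hammer: Bystander: loose hammer, 200 mm long, lying on the table on the robot's side of the press, under 40 mm high. Origin: middle of its underside.

How it is judged:
On the way, in this order (a step that is already met when the one before it is completed fails the run):
1. the pawl is pressed fully free while the arm is still raised (value of joint press_pawl above 0.3 rad and value of joint press_arm above 0.72 rad), for 0.1 s.
2. the arm is pushed down until the pad is on the panel, the pawl still free (value of joint press_arm below 0.04 rad and value of joint press_pawl above 0.3 rad), for 0.2 s.
At the end, for the whole second after the job is handed in: The arm is down (within 0.04 rad of level) and at rest, its pad on the panel (its centre less than 3 mm above the panel's top), the pawl is still free (over 0.3 rad), the panel is within 15 mm and the cone, jar and hammer within 25 mm of where they started, cone and jar upright (all of step 2 and z of pad in the frame of panel below 0.011 m and distance of panel from where it was at the start of the episode below 0.015 m and distance of each of cone, glue, hammer from where it was at the start of the episode below 0.025 m and velocity of joint press_arm between -0.05 and 0.05 rad/s and angle between each of cone, glue's own z axis and vertical below 0.2 rad); the robot touches nothing.
It fails at once if the press arm is lifted instead of pushed down (value of joint press_arm above 1.03 rad).
It fails at once if the panel is lifted or shoved out of place (distance of panel from where it was at the start of the episode above 0.015 m).
It fails at once if the thread cone is lifted, carried or knocked away (distance of cone from where it was at the start of the episode above 0.025 m).
It fails at once if the glue jar is lifted, carried or knocked away (distance of glue from where it was at the start of the episode above 0.025 m).
It fails at once if the hammer is lifted, carried or knocked away (distance of hammer from where it was at the start of the episode above 0.025 m).
It also fails if it takes over 48 s, if anything falls off the work surface, if the arm or the gripper's body presses on something with over 40 N, if the wrist force passes 120 N, or if a joint passes its speed limit or range.

## Working session

There is one attempt and no reset: what is moved stays moved. The work goes in short steps, Python scripts to look and compute and a shell command to move; the robot and the scene stay as the last step left them, time stands still between calls to the robot, and variables do not carry over. Pictures are saved under pics/ and viewed, about 8 in all and at most 12, crops included, and the job is handed in when it is done.

```bash
mkdir -p pics; cat > h.py <<'E'
import numpy as np, cv2
from scipy.spatial.transform import Rotation as R
from cell import *
def cam(n):
    c=get_calibration(n); im,d=read_camera(n); return c,im,d
def cloud(c,d):
    h,w=d.shape; f=h/2/np.tan(np.radians(c['vertical_fov'])/2)
    v,u=np.mgrid[:h,:w]; P=np.stack([(u-c['cx'])/f*d,(v-c['cy'])/f*d,d],-1)
    T=np.array(c['pose']); return P@T[:3,:3].T+T[:3,3]
E
python3 - <<'E'
from h import *
s=observe(); print(s, tip_reach if not callable(tip_reach) else tip_reach())
for n in ('top','side'):
    c,im,d=cam(n); P=cloud(c,d); np.savez(''+n+'.npz',P=P,im=im,d=d)
    cv2.imwrite(f'pics/{n}0.png',cv2.resize(im[:,:,::-1],(800,600)))
    print(n,c['pose'],c['vertical_fov'])
    hsv=cv2.cvtColor(im,cv2.COLOR_RGB2HSV)
    for nm,lo,hi in (('yellow',(22,120,90),(35,255,255)),('red',(0,150,70),(5,255,255)),('green',(45,80,30),(90,255,255))):
        m=(cv2.inRange(hsv,lo,hi)>0)&(d>0)
        if m.sum(): p=P[m]; v,u=np.nonzero(m); print(nm,m.sum(),np.median(p,0),p.min(0),p.max(0),u.min(),u.max(),v.min(),v.max())
E
```

```text
{'time': 0.0, 'qpos': array([-1.46198503e+00,  3.42739369e-01,  1.52502957e+00, -2.82340635e-05,
        1.27539596e+00, -1.46025623e-01]), 'qvel': array([-0.00096326, -0.00234608, -0.00211219, -0.00264137,  0.00052446,
       -0.0009782 ]), 'joint_efforts': array([ 1.71470623e-03, -4.31238556e+01, -2.44221443e+01,  7.20063108e-02,
        5.60368190e-02, -1.16550486e-04]), 'tool_pos': array([ 0.13230563, -0.50766801,  0.25103191]), 'tool_rot': array([-1.69965192,  1.56922385,  1.69678589]), 'contact_force': array([ 0.15566717,  0.57355698, -0.02613136]), 'torque': array([-0.01588471,  0.00042309,  0.01436734]), 'opening': 0.0918818723871435} 0.025
top [[-0.00520331 -0.98124122  0.19271374  0.42738467]
 [-0.99998438  0.00471198 -0.00300779  0.07235932]
 [ 0.0020433  -0.19272638 -0.98125041  0.88163619]
 [ 0.          0.          0.          1.        ]] 48.67184345604155
yellow 794 [ 0.53060824 -0.0144745   0.15884466] [ 0.49604938 -0.07745542 -0.00185183] [0.57488317 0.06383666 0.16292546] 264 333 189 234
red 625 [0.61975005 0.15271386 0.23778352] [0.5810231  0.12484994 0.02107687] [0.66283283 0.20746745 0.24267527] 190 226 126 177
green 4858 [0.55400833 0.05657369 0.0120567 ] [ 0.45565099 -0.07478341  0.00225016] [0.71904456 0.25954586 0.23288759] 170 330 137 261
side [[-0.93873915 -0.19138821  0.28659966  0.36361593]
 [-0.34395551  0.5722542  -0.74445935  0.66725613]
 [-0.02152711 -0.79743067 -0.60302646  0.59566108]
 [ 0.          0.          0.          1.        ]] 56.91825534034016
yellow 311 [0.53518703 0.00238866 0.16010114] [ 0.49528877 -0.06003219  0.07511386] [0.61646731 0.06616967 0.16307442] 269 315 150 176
red 313 [0.61441632 0.16416105 0.23799795] [0.58028698 0.13381196 0.22464175] [0.66106842 0.18373208 0.24215383] 214 246 150 175
green 20819 [ 1.09944553 -1.89981185  0.01192228] [-0.09115613 -1.93465104 -0.65787586] [2.27130253 0.26180483 0.29710996] 145 484 0 281
```

View pics/top0.png

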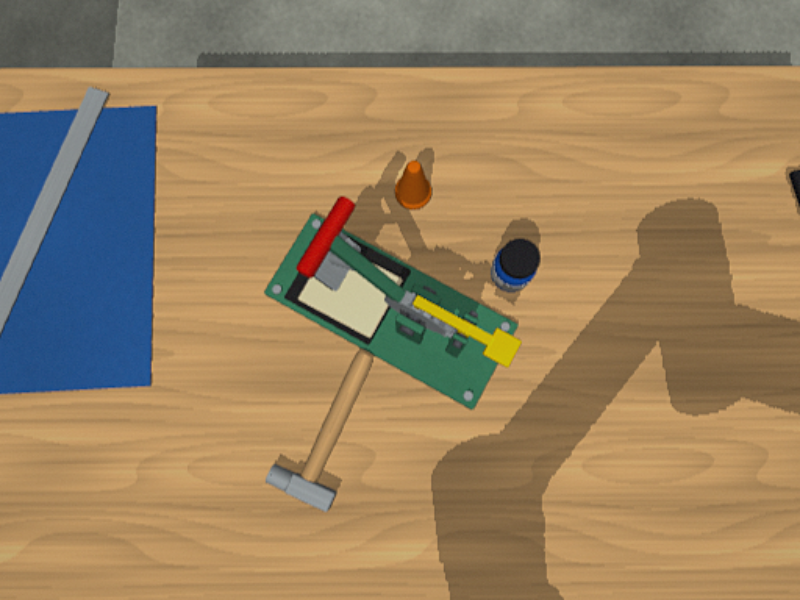

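View pics/side0.png

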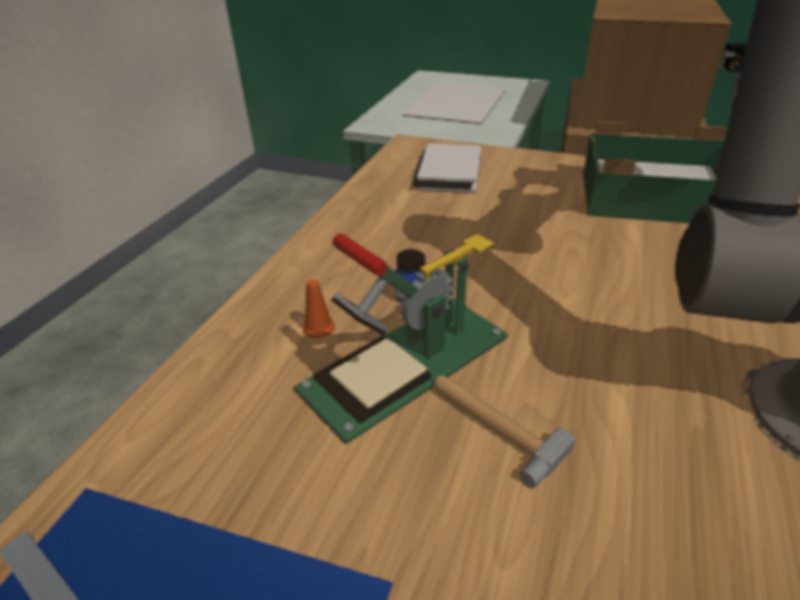

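```bash
python3 - <<'E'
import numpy as np,cv2
z=np.load('top.npz');P=z['P'];im=z['im'];d=z['d']
hsv=cv2.cvtColor(im,cv2.COLOR_RGB2HSV)
m=(cv2.inRange(hsv,(45,80,30),(90,255,255))>0)&(abs(P[...,2]-.012)<.004)&(P[...,0]>.4)&(P[...,0]<.8)
print('base',cv2.minAreaRect((P[m][:,:2]*1000).astype(np.float32)))
m=(cv2.inRange(hsv,(0,150,70),(5,255,255))>0)&(P[...,2]>.225)
print('handle',cv2.minAreaRect((P[m][:,:2]*1000).astype(np.float32)),P[m].max(0))
m=(cv2.inRange(hsv,(22,120,90),(35,255,255))>0)&(P[...,2]>.14)
print('yellow',cv2.minAreaRect((P[m][:,:2]*1000).astype(np.float32)))
E
```

```text
base ((588.0606079101562, 93.03282165527344), (318.1038818359375, 127.62533569335938), 60.57823944091797)
handle ((538.7047729492188, 133.7520751953125), (244.4674530029297, 69.86125946044922), 12.928323745727539) [0.66283283 0.1807581  0.88163619]
yellow ((497.6174621582031, 7.659675598144531), (120.62910461425781, 148.06536865234375), 86.51795196533203)
```

The pictures show the press near the middle: tab at about (502,347) in the enlarged top view, red handle at about (327,236). The glue jar and cone stand behind it and the hammer lies on the robot's side. The fitted base rectangle of 318 x 128 mm matches the given size, so next I'll work out the targets.

```bash
cat >> h.py <<'E'
O=np.array([.588,.093,0]); th=np.radians(60.6)
yh=np.array([np.cos(th),np.sin(th),0]); xh=np.array([np.sin(th),-np.cos(th),0])
def press(y,z,x=0): return O+xh*x+yh*y+[0,0,z]
def toolR(s): return R.from_euler('xyz',s['tool_rot']).as_matrix()
def to_tool(s,p): return toolR(s).T@(p-s['tool_pos'])/.04
E
python3 - <<'E'
from h import *
z=np.load('top.npz');P=z['P'];im=z['im']
hsv=cv2.cvtColor(im,cv2.COLOR_RGB2HSV)
ok=np.linalg.norm(P-[.57,.06,.15],axis=-1)<.25
m=(cv2.inRange(hsv,(22,120,90),(35,255,255))>0)&ok&(P[...,2]>.14)
q=P[m]-O; Y=q@yh; X=q@xh
t=Y<-127
print('tab',np.c_[X,Y,q[:,2]][t].min(0),np.c_[X,Y,q[:,2]][t].max(0),np.median(np.c_[X,Y,q[:,2]][t],0))
m=(cv2.inRange(hsv,(0,150,70),(5,255,255))>0)&ok&(P[...,2]>.2)
q=P[m]-O; A=np.c_[q@xh,q@yh,q[:,2]]; print('red',A.min(0),A.max(0),np.median(A,0)) if len(A) else 0
m=(cv2.inRange(hsv,(22,120,90),(35,255,255))>0)&ok&(P[...,2]>.14)
A=np.c_[X,Y,P[m][:,2]]; A=A[A[:,1]<-.127]; print('tab',A.min(0),A.max(0),np.median(A,0))
s=observe(); Rm=toolR(s); print(Rm.round(3)); 
print('angle toolY',np.degrees(np.arctan2(Rm[1,1],Rm[0,1])),'xh',np.degrees(np.arctan2(xh[1],xh[0])))
print(to_tool(s,press(-.149,.159+.025+.03)))
E
```

```text
Traceback (most recent call last):
ValueError: zero-size array to reduction operation minimum which has no identity
```

```bash
python3 - <<'E'
from h import *
z=np.load('top.npz');P=z['P'];im=z['im']
hsv=cv2.cvtColor(im,cv2.COLOR_RGB2HSV)
ok=np.linalg.norm(P-[.57,.06,.15],axis=-1)<.25
for n,lo,hi,zz,yy in (('tab',(22,120,90),(35,255,255),.14,-.127),('red',(0,150,70),(5,255,255),.2,1)):
    m=(cv2.inRange(hsv,lo,hi)>0)&ok&(P[...,2]>zz)
    q=P[m]-O; A=np.c_[q@xh,q@yh,q[:,2]]; A=A[A[:,1]<yy]
    print(n,A.min(0),A.max(0),np.median(A,0))
s=observe(); Rm=toolR(s); print(Rm.round(3)); 
print('angle toolY',np.degrees(np.arctan2(Rm[1,1],Rm[0,1])),'xh',np.degrees(np.arctan2(xh[1],xh[0])))
print(to_tool(s,press(-.149,.159+.025+.03)))
E
```

```text
tab [-0.01609473 -0.16126224  0.15302585] [ 0.01708869 -0.12763638  0.16266061] [-7.08381227e-05 -1.44651151e-01  1.58936253e-01]
red [-0.04389973  0.05921308  0.22404454] [0.04365196 0.07815687 0.24267527] [-0.00180235  0.06691678  0.23781804]
[[-0.     0.252 -0.968]
 [ 0.001 -0.968 -0.252]
 [-1.    -0.001 -0.   ]]
angle toolY -75.40129271819552 xh -29.40000000000001
[  0.94282552  -8.98040261 -12.22156149]
```

The frame fits well: tab centre is at y -144.7 and z 159, and the handle at y 67. That needs a roll of about -4.6 units. I'll shut the fingers and move to above the tab.

```bash
python3 -m crank '[{"fingers":-1,"tx":0,"ty":-1,"tz":-1.4,"roll":-0.6},{"fingers":-1,"tx":0,"ty":-2,"tz":-2.7,"roll":-1.2},{"fingers":-1,"tx":0,"ty":-3,"tz":-4.1,"roll":-1.8},{"fingers":-1,"tx":0,"ty":-4,"tz":-5.5,"roll":-2.4},{"fingers":-1,"tx":0,"ty":-5,"tz":-6.8,"roll":-3},{"fingers":-1,"tx":0,"ty":-6,"tz":-8.2,"roll":-3.6},{"fingers":-1,"tx":0,"ty":-7,"tz":-9.5,"roll":-4.2},{"fingers":-1,"tx":0,"ty":-7,"tz":-9.5,"roll":-4.6}]' 20; cat > st.py <<'E'
from h import *
import sys
s=observe(); Rm=toolR(s); p=s['tool_pos']-O
print('t',s['time'],'press xyz of tips',p@xh,p@yh,(p+Rm[:,0]*.025)[2],'F',s['contact_force'],'op',s['opening'])
print('toolY deg',np.degrees(np.arctan2(Rm[1,1],Rm[0,1])), 'tilt',Rm[:,0])
y,z=map(float,sys.argv[1:3]); print('shift',to_tool(s,press(y,z+.025)))
E
python3 st.py -.149 .18
```

```text
time: 1.1
tool_pos: [0.4306, -0.1388, 0.2515]
tool_rot: [-2.279, 1.57, 1.925]
contact_force: [-0.4, -1.1, -0.1]
opening: 0.0168
t 1.1 press xyz of tips -0.02335307378451953 -0.2792049716507849 0.22652973822273856 F [-0.36047346 -1.10699005 -0.10976441] op 0.016804566264663076
toolY deg -29.10590056794119 tilt [-1.57423399e-04  4.25384141e-04 -9.99999897e-01]
shift [ 1.16399608  0.6009283  -3.25174129]
```

```bash
python3 -m crank '[{"fingers":-1,"tx":0.2,"ty":0.2,"tz":-1.2,"roll":0},{"fingers":-1,"tx":0.4,"ty":0.4,"tz":-2.4,"roll":0},{"fingers":-1,"tx":0.8,"ty":0.6,"tz":-3.25,"roll":0},{"fingers":-1,"tx":1.16,"ty":0.6,"tz":-3.25,"roll":0},{"fingers":-1,"tx":1.16,"ty":0.6,"tz":-3.25,"roll":0},{"fingers":-1,"tx":1.16,"ty":0.6,"tz":-3.25,"roll":0},{"fingers":-1,"tx":1.16,"ty":0.6,"tz":-3.25,"roll":0},{"fingers":-1,"tx":1.16,"ty":0.6,"tz":-3.25,"roll":0}]'
python3 st.py -.149 .16
python3 - <<'E'
from h import *
c,im,d=cam('wrist'); cv2.imwrite('pics/w1.png',im[:,:,::-1])
c,im,d=cam('side'); cv2.imwrite('pics/s1.png',cv2.resize(im[80:230,150:350,::-1],None,fx=3.5,fy=3.5))
E
```

```text
time: 2.1
tool_pos: [0.5142, -0.0404, 0.2059]
tool_rot: [1.735, 1.57, -0.349]
contact_force: [0.1, 0.4, 0.0]
opening: 0.0009
t 2.1 press xyz of tips 0.0012156315369353068 -0.1524124153579845 0.18087751331523594 F [0.1264473  0.38467536 0.01248706] op 0.00088075336749241
toolY deg -29.4512770789226 tilt [ 1.01051404e-03 -3.68225709e-04 -9.99999422e-01]
shift [ 0.52191987 -0.03102087 -0.08519118]
```

View pics/s1.png

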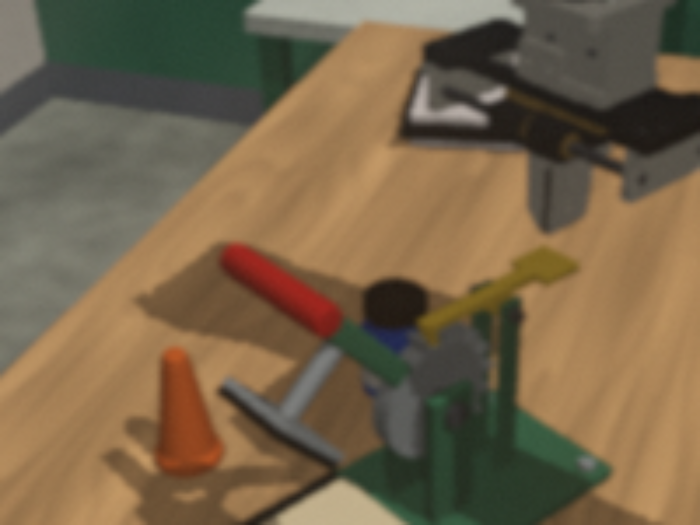

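The shut fingertips, at (548,230), hang straight above the yellow tab at (545,262). Next I'll press down.

```bash
python3 -m crank '[{"fingers":-1,"tx":0.3,"ty":0,"tz":-0.05,"roll":0},{"fingers":-1,"tx":0.5,"ty":0,"tz":-0.05,"roll":0},{"fingers":-1,"tx":0.6,"ty":0,"tz":-0.05,"roll":0},{"fingers":-1,"tx":0.68,"ty":0,"tz":-0.05,"roll":0},{"fingers":-1,"tx":0.76,"ty":0,"tz":-0.05,"roll":0},{"fingers":-1,"tx":0.84,"ty":0,"tz":-0.05,"roll":0},{"fingers":-1,"tx":0.9,"ty":0,"tz":-0.05,"roll":0},{"fingers":-1,"tx":0.9,"ty":0,"tz":-0.05,"roll":0}]'
python3 st.py -.15 .14
```

```text
time: 3.2
tool_pos: [0.5152, -0.0384, 0.1691]
tool_rot: [0.045, 1.57, -2.039]
contact_force: [-2.8, -2.8, 2.3]
opening: 0.0006
t 3.2 press xyz of tips 0.0010194453700133502 -0.1501958679468671 0.14408123376723714 F [-2.81625153 -2.82391449  2.25617492] op 0.0006116377943378322
toolY deg -29.409710163499938 tilt [-1.80038073e-04 -3.56056711e-04 -9.99999920e-01]
shift [ 0.10202838 -0.0254888  -0.00493305]
```

```bash
python3 -m crank '[{"fingers":-1,"tx":0.03,"ty":0,"tz":0,"roll":0},{"fingers":-1,"tx":0.05,"ty":0,"tz":0,"roll":0},{"fingers":-1,"tx":0.07,"ty":0,"tz":0,"roll":0},{"fingers":-1,"tx":0.07,"ty":0,"tz":0,"roll":0},{"fingers":-1,"tx":0.07,"ty":0,"tz":0,"roll":0},{"fingers":-1,"tx":0.07,"ty":0,"tz":0,"roll":0},{"fingers":-1,"tx":0.07,"ty":0,"tz":0,"roll":0},{"fingers":-1,"tx":0.07,"ty":0,"tz":0,"roll":0}]'
python3 st.py -.15 .14
python3 - <<'E'
from h import *
for n in ('top','side'):
    c,im,d=cam(n); P=cloud(c,d)
    hsv=cv2.cvtColor(im,cv2.COLOR_RGB2HSV)
    m=(cv2.inRange(hsv,(22,120,60),(35,255,255))>0)&(np.linalg.norm(P-[.57,.06,.15],axis=-1)<.2)&(P[...,2]>.1)
    q=P[m]-O; A=np.c_[q@xh,q@yh,q[:,2]]
    B=A[(A[:,1]>-.12)&(A[:,1]<-.05)&(abs(A[:,0])<.006)]
    if len(B)>5: k=np.polyfit(B[:,1],B[:,2],1); print(n,len(B),'slope angle',np.arctan(k[0]),'z at -100',np.polyval(k,-.1))
E
```

```text
time: 4.2
tool_pos: [0.5153, -0.0382, 0.1668]
tool_rot: [1.357, 1.57, -0.727]
contact_force: [-2.7, -4.5, 6.9]
opening: 0.0001
t 4.2 press xyz of tips 0.00106734921789005 -0.15001426882607444 0.14184641375786877 F [-2.74643424 -4.47382898  6.92344912] op 0.00013904673387008735
toolY deg -29.398198054277174 tilt [ 4.58982424e-04 -4.08161195e-04 -9.99999811e-01]
shift [ 0.04614415 -0.02671142 -0.00036357]
top 250 slope angle 0.41907549419270573 z at -100 0.15886857647285466
side 33 slope angle 0.46374932549482206 z at -100 0.155025174862778
```

```bash
python3 -m crank '[{"fingers":-1,"tx":-0.5,"ty":0,"tz":0,"roll":0},{"fingers":-1,"tx":-1.5,"ty":0,"tz":0,"roll":0},{"fingers":-1,"tx":-2.8,"ty":0,"tz":0,"roll":0},{"fingers":-1,"tx":-3.3,"ty":0,"tz":-1,"roll":0},{"fingers":-1,"tx":-3.3,"ty":0,"tz":-2.4,"roll":0},{"fingers":-1,"tx":-3.3,"ty":0,"tz":-3.8,"roll":0},{"fingers":-1,"tx":-3.3,"ty":0,"tz":-5,"roll":0},{"fingers":-1,"tx":-3.3,"ty":0,"tz":-5.4,"roll":0}]'
python3 st.py .067 .255
python3 - <<'E'
from h import *
z=np.load('top.npz')
for im,P in ((z['im'],z['P']),(lambda c:(c[1],cloud(c[0],c[2])))(cam('top'))):
    hsv=cv2.cvtColor(im,cv2.COLOR_RGB2HSV)
    m=(cv2.inRange(hsv,(22,120,60),(35,255,255))>0)&(np.linalg.norm(P-[.57,.06,.15],axis=-1)<.2)&(P[...,2]>.1)
    q=P[m]-O; A=np.c_[q@xh,q@yh,q[:,2]]
    B=A[(A[:,1]>-.12)&(A[:,1]<-.05)&(abs(A[:,0])<.006)]
    if len(B)>5: k=np.polyfit(B[:,1],B[:,2],1); print(len(B),'slope angle',np.arctan(k[0]))
c,im,d=cam('side'); cv2.imwrite('pics/s2.png',cv2.resize(im[80:230,150:350,::-1],None,fx=3.5,fy=3.5))
E
```

```text
time: 5.3
tool_pos: [0.6219, 0.1539, 0.2972]
tool_rot: [-2.279, 1.569, 1.923]
contact_force: [0.1, -1.0, -0.2]
opening: 0.0003
t 5.3 press xyz of tips -0.00035430785402430244 0.06967470661232619 0.2721801444567141 F [ 0.09377161 -0.95992987 -0.18208823] op 0.00030047543961421593
toolY deg -29.204587037741167 tilt [-7.76361823e-04  2.11091999e-03 -9.99997471e-01]
shift [0.42938828 0.00936302 0.06752609]
291 slope angle -0.00770627344236111
304 slope angle 0.40945187905223
```

View pics/s2.png

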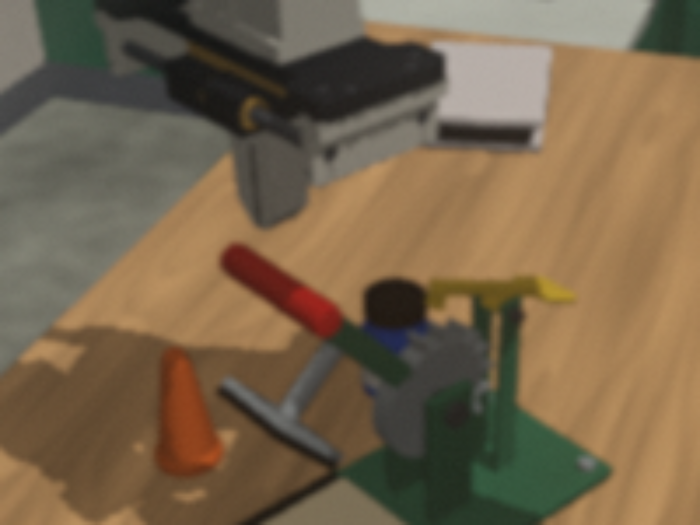

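The pawl is level-raised at about 0.41 (it read -0.01 before), with the hook clear of the wheel. The arm is still raised and the fingertips at (270,220) are over the handle. Next I'll push along the arc.

```bash
python3 -m crank '[{"fingers":-1,"tx":0.5,"ty":0,"tz":0.05,"roll":0},{"fingers":-1,"tx":0.77,"ty":0,"tz":0,"roll":0},{"fingers":-1,"tx":1.0,"ty":0,"tz":-0.22,"roll":0},{"fingers":-1,"tx":1.31,"ty":0,"tz":-0.5,"roll":0},{"fingers":-1,"tx":1.65,"ty":0,"tz":-0.77,"roll":0},{"fingers":-1,"tx":2.0,"ty":0,"tz":-0.98,"roll":0},{"fingers":-1,"tx":2.4,"ty":0,"tz":-1.17,"roll":0},{"fingers":-1,"tx":2.4,"ty":0,"tz":-1.17,"roll":0}]'
python3 st.py .13 .11
python3 - <<'E'
from h import *
c,im,d=cam('side'); cv2.imwrite('pics/s3.png',cv2.resize(im[80:230,150:350,::-1],None,fx=3.5,fy=3.5))
E
```

```text
time: 6.4
tool_pos: [0.6448, 0.1927, 0.2015]
tool_rot: [3.031, 1.569, 0.949]
contact_force: [-0.1, 0.2, -0.4]
opening: 0.0001
t 6.4 press xyz of tips 0.0005792113862410687 0.11472161672084577 0.17645659543798356 F [-0.0941861   0.23748989 -0.38261779] op 0.00014371793852615747
toolY deg -29.325779596311566 tilt [ 7.94671004e-04  1.10849412e-03 -9.99999070e-01]
shift [ 1.66192849 -0.01423457 -0.37972538]
```

View pics/s3.png

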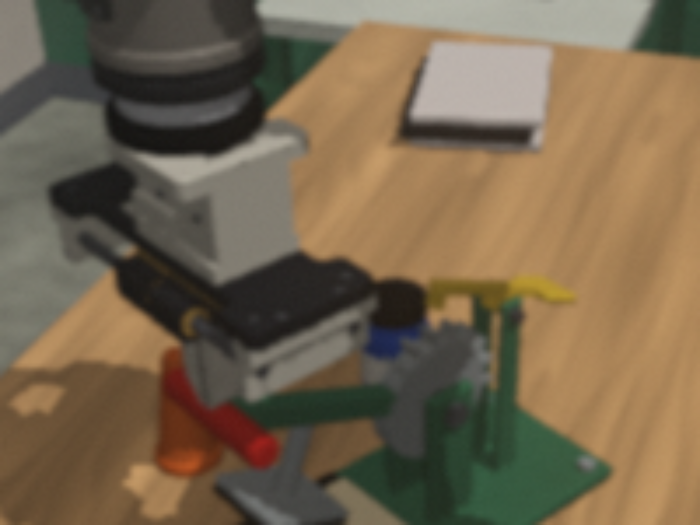

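The handle is down to about a = 0.4 under the fingertips at (215,400), and the pawl is still raised. I'll carry on to level.

```bash
python3 -m crank '[{"fingers":-1,"tx":0.4,"ty":0,"tz":-0.19,"roll":0},{"fingers":-1,"tx":0.8,"ty":0,"tz":-0.3,"roll":0},{"fingers":-1,"tx":1.2,"ty":0,"tz":-0.36,"roll":0},{"fingers":-1,"tx":1.45,"ty":0,"tz":-0.38,"roll":0},{"fingers":-1,"tx":1.58,"ty":0,"tz":-0.38,"roll":0},{"fingers":-1,"tx":1.65,"ty":0,"tz":-0.38,"roll":0},{"fingers":-1,"tx":1.68,"ty":0,"tz":-0.38,"roll":0},{"fingers":-1,"tx":1.68,"ty":0,"tz":-0.38,"roll":0}]'
python3 st.py .13 .11
```

```text
time: 7.45
tool_pos: [0.6515, 0.204, 0.1353]
tool_rot: [-0.344, 1.57, -2.428]
contact_force: [-0.9, 0.6, 2.2]
opening: 0.0007
t 7.45 press xyz of tips 0.0008268722082423801 0.1278193130994626 0.11033407613874935 F [-0.88279247  0.60899496  2.20952264] op 0.0007325395000672159
toolY deg -29.39791183227579 tilt [-4.41526317e-04 -3.82070513e-04 -9.99999830e-01]
shift [ 0.00832591 -0.02066817 -0.05452251]
```

Tip height 110 mm is right at level. I'll press a touch more until the force shows firm seating.

```bash
python3 -m crank '[{"fingers":-1,"tx":0.03,"ty":0,"tz":0,"roll":0},{"fingers":-1,"tx":0.06,"ty":0,"tz":0,"roll":0},{"fingers":-1,"tx":0.08,"ty":0,"tz":0,"roll":0},{"fingers":-1,"tx":0.08,"ty":0,"tz":0,"roll":0},{"fingers":-1,"tx":0.08,"ty":0,"tz":0,"roll":0},{"fingers":-1,"tx":0.08,"ty":0,"tz":0,"roll":0},{"fingers":-1,"tx":0.08,"ty":0,"tz":0,"roll":0},{"fingers":-1,"tx":0.08,"ty":0,"tz":0,"roll":0}]'
python3 st.py .13 .11
```

```text
time: 8.45
tool_pos: [0.6516, 0.204, 0.1348]
tool_rot: [2.095, 1.569, 0.011]
contact_force: [-5.2, 0.1, 15.3]
opening: 0.0007
t 8.45 press xyz of tips 0.0009510843344117145 0.1279542384503745 0.10979833949025394 F [-5.15381976  0.05151333 15.30490891] op 0.000675549762107008
toolY deg -29.395878842075554 tilt [ 1.47972420e-03  1.62402003e-05 -9.99998905e-01]
shift [-0.00503478 -0.02376695 -0.05114949]
```

The force rose to 15 N with almost no travel, so the pad is seated. Now I'll draw the hand straight up and check.

```bash
python3 -m crank '[{"fingers":-1,"tx":-0.2,"ty":0,"tz":0,"roll":0},{"fingers":-1,"tx":-0.8,"ty":0,"tz":0,"roll":0},{"fingers":-1,"tx":-1.8,"ty":0,"tz":0,"roll":0},{"fingers":-1,"tx":-2.8,"ty":0,"tz":0,"roll":0},{"fingers":-1,"tx":-3.5,"ty":0,"tz":0,"roll":0},{"fingers":-1,"tx":-3.5,"ty":0,"tz":0,"roll":0},{"fingers":-1,"tx":-3.5,"ty":0,"tz":0,"roll":0},{"fingers":-1,"tx":-3.5,"ty":0,"tz":0,"roll":0}]'
python3 st.py .13 .11
python3 - <<'E'
from h import *
c,im,d=cam('side'); cv2.imwrite('pics/s4.png',cv2.resize(im[60:300,120:400,::-1],None,fx=2.5,fy=2.5))
P=cloud(c,d); hsv=cv2.cvtColor(im,cv2.COLOR_RGB2HSV)
for n,lo,hi in (('yellow',(22,120,60),(35,255,255)),('red',(0,150,70),(5,255,255))):
    m=(cv2.inRange(hsv,lo,hi)>0)&(np.linalg.norm(P-[.57,.08,.13],axis=-1)<.22)&(P[...,2]>.08)
    q=P[m]-O; A=np.c_[q@xh,q@yh,q[:,2]]; print(n,A.min(0),A.max(0))
    if n=='yellow':
        B=A[(A[:,1]>-.12)&(A[:,1]<-.05)&(abs(A[:,0])<.006)]
        print('pawl',np.arctan(np.polyfit(B[:,1],B[:,2],1)[0]))
z=np.load('side.npz'); h0=cv2.cvtColor(z['im'],cv2.COLOR_RGB2HSV)
for n,lo,hi in (('cone',(6,180,60),(13,255,255)),('glue',(105,120,40),(125,255,255))):
    for H,Q in ((h0,z['P']),(hsv,P)):
        m=(cv2.inRange(H,lo,hi)>0)&(np.linalg.norm(Q-[.65,.06,.05],axis=-1)<.2); print(n,m.sum(),np.median(Q[m],0))
E
```

```text
time: 9.45
tool_pos: [0.6511, 0.2038, 0.27]
tool_rot: [-0.788, 1.567, -2.872]
contact_force: [-0.6, -0.5, 0.5]
opening: 0.0003
t 9.45 press xyz of tips 0.0006109666308704887 0.1275323775648915 0.24498125775001103 F [-0.5655725  -0.46007202  0.5487313 ] op 0.0002836295850415398
toolY deg -29.41040110227425 tilt [-3.50532983e-03 -9.69939629e-04 -9.99993386e-01]
shift [ 3.37438608 -0.00658819 -0.07034761]
yellow [-0.01873672 -0.15284557  0.13456463] [ 0.01079952 -0.04238688  0.18447091]
pawl 0.49097226205136707
red [-0.04610563  0.12415879  0.09570938] [0.04430724 0.14076159 0.11351586]
cone 413 [0.74638799 0.07418268 0.03913747]
cone 404 [0.7464588  0.07472632 0.04250857]
glue 41 [ 0.631135   -0.04730138  0.06139191]
glue 57 [ 0.639151   -0.04634728  0.05931297]
```

View pics/s4.png

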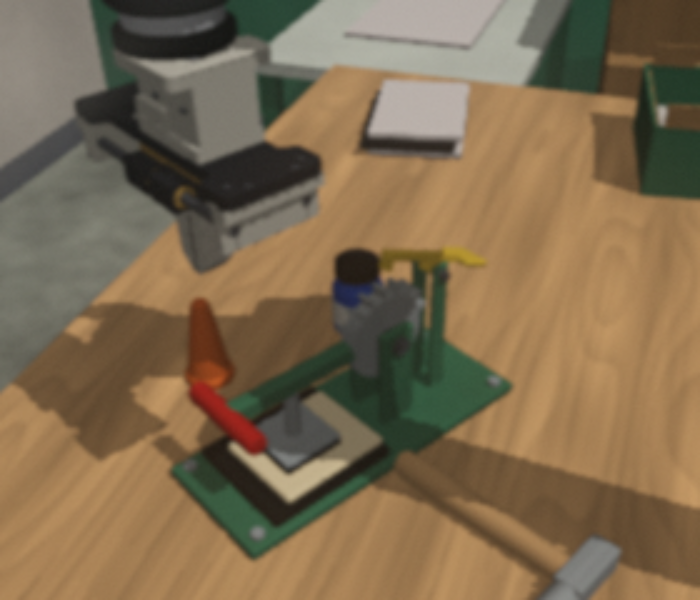

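The pad, at (295,440), lies flat on the panel and the handle is down. The pawl is raised and the hand is clear above. The cone, jar and hammer are in place.

```bash
python3 -c "
from cell import *
print(hand_in())"
```

```text
the job is handed in; nothing more can be done
None
```

The job is done and handed in at about 9.5 s of robot time. I pressed the yellow tab down with shut fingertips until the pawl was free, then pushed the red handle down its arc until the pad sat on the panel. I then drew the hand straight up, about 130 mm clear.

**Last checks:**
- **Pawl:** the top view gave about 0.41 rad after pressing (about 0 before). The final side-view fit gave 0.49, above the 0.42 stop. That view is coarser and had already read about 0.05 high, so I take the pawl as near its stop and free.
- **Arm and pad:** the top of the handle is at about 0.11 m, which matches a level arm. Before I withdrew, the force rose to 15 N with almost no travel, and the picture shows the pad on the panel. I did not measure the pad-to-panel gap directly.
- **Bystanders:** the cone moved less than 1 mm horizontally; its measured height differed by 3 mm. The jar's visible points shifted 8 mm, which I put down to the arm no longer hiding the same part of it; the hand never came near it. I checked the hammer and panel by eye only, and both looked unmoved.

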